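# Dip the vacuum pump's gauge rod and present it for reading

### The arm

A 7-joint arm with a two-finger parallel gripper is mounted at the origin on a cart in front of the work surface, level with it; the furniture and walls round the work are solid. World frame = base frame: x ahead of the robot, y to its left, z up, the work surface at z = 0. Lengths are in m, angles in rad, forces in N, time in s.
With the tool pointing down it reaches from about 0.4 to 0.85 m from the base axis. Payload 10.4 kg.
Tool frame: the origin (TCP) lies between the finger pads; the fingertips stand 11 mm ahead of it and the grasp point (between the pads) lies 8 mm behind it (r.tcp_to_tips is the distance from the TCP to the fingertips, in m); z points along the fingers, y is the line along which they close (so a half turn about z gives the same grasp; the last joint's range is limited). The gripper opens to 87 mm and grips with 3 to 60 N. Pads are 19 mm wide; open, the fingers measure 117 mm over their backs; the gripper's body (75 mm by 190 mm) begins 51 mm behind the grasp point.
Start: joints at [-1.297, 0.332, -0.065, 1.46, 0.022, 1.35, -0.088], TCP at [0.183, 0.598, 0.234] pointing down, gripper open.
Joint ranges: [-2.6, 2.6], [-0.5, 2.12], [-1.47, 1.34], [0.16, 2.42], [-1.27, 4.41], [0.06, 2.06], [-2.6, 2.6]. Speed limits (rad/s): [2.22, 2.22, 2.79, 2.79, 3.14, 3.14, 3.14].

### API

Orientations are given as a unit quaternion [x, y, z, w].
In Python, from bench import r gives the robot as it stands. The module is installed in compiled form; this text tells all that it offers.
- The arm moves only by the shell command python3 -m crank 'ROWS' [FORCE]. ROWS is JSON, a list of rows, each an object of numbers: "claw": the closure, from -1 (fully open) to 1 (shut); "dx", "dy", "dz": the shift along the tool's x, y, z each as a share of 3 cm, from -1 to 1; "ax", "ay", "az": the turn, a rotation vector about the tool's x, y, z each as a share of 6 degrees, from -1 to 1. A call has 1 to 8 rows; each row shifts and turns the commanded pose from where the row before left it, along the tool's axes as they then stand; what a row does not reach is not made up. A row lasts 1/12 s, in which the tool goes at most 41.7 mm and 7.16 degrees, less where a joint would pass 70% of its speed; a pose out of reach is approached as far as the arm can. A call with a number of a shift or a turn outside -1 to 1 is refused whole. A call with a gripper value outside its range is refused whole. The fingers move at their own pace and stop on an object; FORCE is the grip in N (left out, the last holds). Time passes only in rows, so rows that do not move let the fingers close. It gives the time, the measured TCP pose, the force, the opening and the grip force at its end, in the units of the state.
- r.read_state(): the state, without advancing time (a new reading comes with each control period).
- r.camera(name): name is "scene" or "top" or "wrist"; returns a dict with "color" (420x560x3 uint8, red, green, blue), "mtx" (3x3 intrinsics, pixels), "k1" (the pictures are not rectified: a ray, as slopes to the right and down, at radius r is drawn at 1 + k1 r^2 times it, then the intrinsics apply), "R" (3x3) and "t" (3): a world point X has camera coordinates R X + t; the wrist camera has in their place "hand_eye" (4x4, takes a point from camera to tool coordinates, whose origin is the TCP and whose axes are the flange's). Camera axes: x right, y down, z forward; pixel columns grow to the right and rows downward; lengths in m; the calibration is good to about 2 mm. A picture is of the moment at which its call begins: read the wrist's pose just before it. There is no depth.
- r.close_job(): hands the job in; it is judged then, once.
The state is a dict: "time": time; "joint_positions": joint angles; "joint_vel": joint speeds; "joint_torque": joint torques, N m; "ee_pos": TCP position; "eef_rot": TCP orientation; "ft_force": force on the tool from outside, world axes, zero at the start; "torque": the same for the moment, N m; "width": finger opening in m; "grip_force": force on a finger pad.
Only numpy, scipy, OpenCV 4.12 (cv2) and the standard library are available. Lean on these libraries where they do the work, as an engineer would, in place of code of your own. Each camera call takes 0.05 s, during which the arm holds its last target. There are 200 camera calls.

### The job

Take the yellow-handled gauge rod from its wooden rest and push it gently into the pump's slanting guide tube until its collar stops against the mouth, then draw it right out again. Present it for reading: hold the rod level with its tip close above the middle of the reading stand's white plate without touching the plate, and finish holding it still there, in the gripper. Leave the jar, the tape roll and the wooden wedge where they are.

Things in the scene. Friction and masses are not known exactly. Their poses are not given: they have to be found in the camera images.
- gauge_rod: Loose gauge rod, 90 g. Origin on its axis at the collar's stop face; x axis runs along the shaft to the tip. Steel shaft 8 mm thick, x = 0 to 100 mm; square brass collar 24 x 24 mm, x = -8 to 0; yellow flat handle x = -78 to -8 mm, 16 mm wide along y, 24 mm along z. Starts in the rest at 45 degrees, tip low and away from the robot, handle high towards the robot, y axis level
- rod_tip (a point): End of the rod's tip, on its axis, 100 mm ahead of the collar's stop face
- rod_grip (a point): Middle of the yellow handle, on the rod's axis, 43 mm behind the collar's stop face; the place to grip it across its 16 mm width
- guide_tube: Steel guide tube with yellow rim, fixed to the pump. Origin at the mouth's centre, z axis out of the mouth, up at 45 degrees and towards the robot. Bore 14 mm, open 115 mm deep; mouth widens in steps to 21 mm; rim 30 mm outside. Fully in, the collar face lies on the mouth: rod origin at this origin, rod x opposite to this z, any turn about the axis
- vacuum_pump: Small blue and black vacuum pump, fixed to the worktop. Origin on the worktop, x axis from the tube's mouth towards the motor. Body spans x = -45 to 135 mm, y = +-55 mm, up to 124 mm high; the tube's mouth is at x = -75, z = 145 mm
- rod_rest: Wooden rest, fixed, origin on the worktop. Base x = -40 to 90 mm, 70 mm wide. The parked rod's collar face is at x = -20, z = 125 mm and the rod points along +x and down at 45 degrees, in two forks that open upwards and away from the robot; it can be lifted straight up
- reading_stand: Reading stand, fixed, origin on the worktop. Foot 100 x 100 mm, post, and a level white plate 90 x 90 mm with a black cross; the plate's top is 118 mm high
- plate_centre (a point): Middle of the white plate's top face, where the black cross is
- soap_jar: Brown jar with black lid, 62 mm in diameter, 86 mm high, standing loose; origin under it. Leave alone
- masking_tape: Roll of masking tape lying flat, 106 mm in diameter, 25 mm high, loose; origin under it. Leave alone
- wood_wedge: Wooden wedge, 94 x 58 x 24 mm, loose; origin under it. Leave alone
Not all that is in view belongs to the job. There is more than one size of the gauge_rod; the job needs the larger.

How it is judged:
By the outcome, as a careful person would: the job done as asked, in the order asked, and still so for the second after the job is handed in, while the arm keeps its last pose, push and grip.
It also fails if it takes over 53 s, if anything falls off the work surface, if the arm or the gripper's body presses on something with over 40 N, if the wrist force passes 120 N, or if a joint passes its speed limit or range.

## Working session

There is one attempt and no reset: what is moved stays moved. The work goes in short steps, Python scripts to look and compute and a shell command to move; the robot and the scene stay as the last step left them, time stands still between calls to the robot, and variables do not carry over. Pictures are saved under pics/ and viewed, at most 10 in all, crops included, and the job is handed in when it is done.

```bash
mkdir -p pics; python3 - <<'E'
from bench import r
import cv2,numpy as np,pickle
s=r.read_state();print(s['time'],s['ee_pos'],s['eef_rot'],s['width'])
d={}
for n in('scene','top'):
    c=r.camera(n);d[n]=c;cv2.imwrite(f'pics/{n}0.png',c['color'][:,:,::-1]);print(n,c['mtx'],c['k1'],c['R'],c['t'])
pickle.dump(d,open('cams.pkl','wb'))
E
```

```text
0.0 [0.18268241 0.59732815 0.23276508] [ 1.47859063e-01  9.89008198e-01 -6.90520602e-04 -7.21508738e-05] 0.08674863492039883
scene [[502.507352     0.         276.15343342]
 [  0.         502.507352   215.63733684]
 [  0.           0.           1.        ]] -0.1375540266150795 [[ 0.72921247 -0.68411382 -0.0154094 ]
 [-0.41313232 -0.42219219 -0.80689246]
 [ 0.54550055  0.59476217 -0.59049734]] [-0.48237204  0.27983289  1.20116451]
top [[500.46152434   0.         286.85394027]
 [  0.         500.46152434 207.34318223]
 [  0.           0.           1.        ]] 0.016890195536455342 [[ 2.36420909e-02 -9.99720212e-01  7.40690996e-04]
 [-9.86286878e-01 -2.34454476e-02 -1.63366170e-01]
 [ 1.63337828e-01  3.13178403e-03 -9.86565226e-01]] [-0.11217614  0.56465499  1.48653046]
```

View pics/scene0.png

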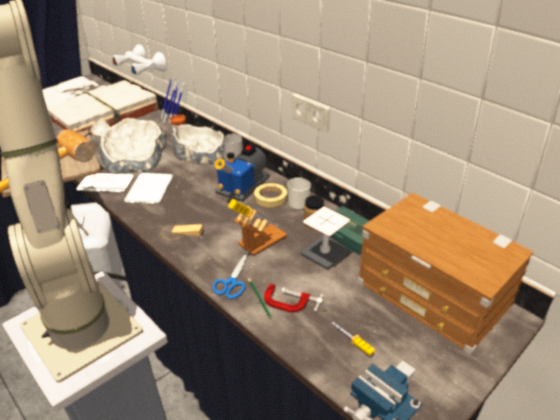

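View pics/top0.png

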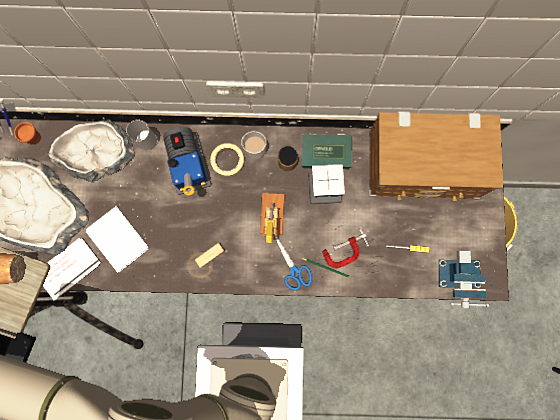

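The scene view shows the rest with the rod at about (255,230), the pump at (237,175) and the stand at (325,225). In the top view they are at (271,215), (186,170) and (327,182). The small decoy rod lies at (410,248). Next I'll zoom in.

```bash
python3 - <<'E'
import cv2,pickle,numpy as np
d=pickle.load(open('cams.pkl','rb'))
def crop(n,x,y,w,h):return cv2.resize(d[n]['color'][y:y+h,x:x+w,::-1],(400,300),interpolation=cv2.INTER_CUBIC)
im=np.vstack([np.hstack([crop('scene',205,190,100,75),crop('scene',195,130,100,75)]),np.hstack([crop('top',230,180,100,75),crop('top',140,125,100,75)])])
cv2.imwrite('pics/z.png',im)
E
```

```text
(no output)
```

View pics/z.png

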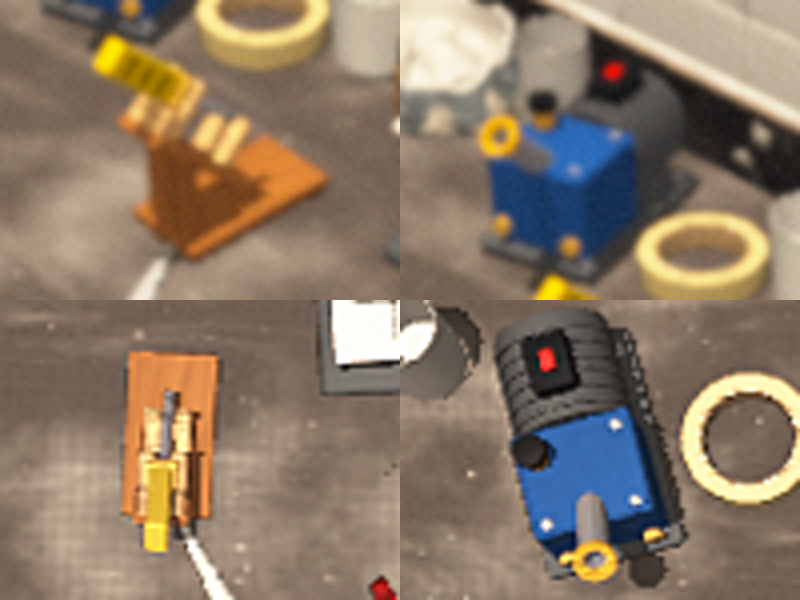

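```bash
cat > h.py <<'E'
import cv2,numpy as np,pickle
from scipy.optimize import brentq
from scipy.spatial.transform import Rotation as Ro
def ray(c,uv):
    K=c['mtx'];p=np.array([(uv[0]-K[0,2])/K[0,0],(uv[1]-K[1,2])/K[1,1]]);rd=np.hypot(*p)
    q=p
    for _ in range(30): q=p/(1+c['k1']*(q@q))
    R=np.array(c['R']);t=np.array(c['t']);d=R.T@np.array([q[0],q[1],1]);return -R.T@t,d/np.linalg.norm(d)
def plane(c,uv,z):
    o,d=ray(c,uv);return o+d*(z-o[2])/d[2]
def tri(c1,u1,c2,u2):
    o1,d1=ray(c1,u1);o2,d2=ray(c2,u2);s=np.linalg.lstsq(np.c_[d1,-d2],o2-o1,rcond=None)[0]
    a=o1+s[0]*d1;b=o2+s[1]*d2;return (a+b)/2,np.linalg.norm(a-b)
def blob(c,lo,hi,box):
    x,y,w,h=box;hsv=cv2.cvtColor(c['color'],cv2.COLOR_RGB2HSV);m=np.zeros(hsv.shape[:2],np.uint8)
    m[y:y+h,x:x+w]=cv2.inRange(hsv,lo,hi)[y:y+h,x:x+w]
    cs=cv2.findContours(m,cv2.RETR_EXTERNAL,cv2.CHAIN_APPROX_NONE)[0];return max(cs,key=cv2.contourArea)
def cen(k): m=cv2.moments(k);return np.array([m['m10'],m['m01']])/m['m00']
E
python3 - <<'E'
from h import *
np.set_printoptions(precision=4,suppress=True)
d=pickle.load(open('cams.pkl','rb'));S,T=d['scene'],d['top']
Y=((18,150,120),(32,255,255))
ks=blob(S,*Y,(222,195,32,25));kt=blob(T,*Y,(255,210,30,40))
for n,k in(('s',ks),('t',kt)): print(n,cv2.contourArea(k),cen(k),cv2.minAreaRect(k))
print('handle',tri(S,cen(ks),T,cen(kt)))
R=((12,130,120),(30,255,255))
ks=blob(S,*R,(211,155,20,18));kt=blob(T,*R,(180,180,17,17))
for k in(ks,kt):print(cv2.contourArea(k),cen(k),cv2.minAreaRect(k))
print('rim',tri(S,cen(ks),T,cen(kt)),plane(T,cen(kt),.145),plane(S,cen(ks),.145))
W=((0,0,185),(180,60,255))
kt=blob(T,*W,(305,155,45,45));ks=blob(S,*W,(295,200,60,40))
for k in(ks,kt):print(cv2.contourArea(k),cen(k),cv2.minAreaRect(k))
print('plate',tri(S,cen(ks),T,cen(kt)),plane(T,cen(kt),.118),plane(S,cen(ks),.118))
for a in((131,352),(123,515),(217,355),(210,520)):
    print('base',plane(T,(230+a[0]/4,180+(a[1]-300)/4),.012))
# pump top blue edges z~.1
for a in((512,440),(546,557),(630,405),(663,532)): print('pump',plane(T,(140+(a[0]-400)/4,125+(a[1]-300)/4),.1))
E
```

```text
s 227.0 [240.1894 207.6769] ((240.38534545898438, 207.784423828125), (25.66912269592285, 10.4979248046875), 28.300756454467773)
t 115.0 [269.4101 230.7072] ((269.694091796875, 230.9764404296875), (7.0560784339904785, 22.39537811279297), 4.39870548248291)
handle (array([ 0.4824, -0.0521,  0.1532]), np.float64(0.002336457374734361))
75.0 [219.4889 163.5756] ((219.0, 163.0), (10.0, 10.0), -0.0)
86.5 [187.657  189.7649] ((187.32351684570312, 190.2058868408203), (10.289915084838867, 12.347898483276367), 59.03623962402344)
rim (array([0.597 , 0.1871, 0.1431]), np.float64(0.003028896002035603)) [0.5953 0.1875 0.145 ] [0.5964 0.1837 0.145 ]
701.0 [326.4736 220.6909] ((326.09552001953125, 220.32481384277344), (39.90434646606445, 25.0599308013916), 28.610462188720703)
860.5 [327.9351 179.7403] ((327.92218017578125, 179.7548828125), (29.816822052001953, 31.189144134521484), 86.42366790771484)
plate (array([ 0.6424, -0.2192,  0.1153]), np.float64(0.0030119849074122717)) [ 0.6406 -0.218   0.118 ] [ 0.6411 -0.2222  0.118 ]
base [ 0.6168 -0.0217  0.012 ]
base [ 0.4878 -0.0196  0.012 ]
base [ 0.616  -0.0894  0.012 ]
base [ 0.4855 -0.0872  0.012 ]
pump [0.6936 0.2607 0.1   ]
pump [0.605 0.23  0.1  ]
pump [0.7229 0.1738 0.1   ]
pump [0.626  0.1442 0.1   ]
```

```bash
python3 -m crank '[{"claw":-1,"az":-1,"dz":-0.7},{"claw":-1,"az":-1,"dz":-0.7},{"claw":-1,"az":-0.67,"dz":-0.7},{"claw":-1,"dx":-1,"dy":-1},{"claw":-1,"dx":-1,"dy":-1},{"claw":-1,"dx":-1,"dy":-1},{"claw":-1,"dx":-1,"dy":-1},{"claw":-1,"dx":-1,"dy":-1}]' 45
python3 -m crank '[{"claw":-1,"dx":-1,"dy":-1},{"claw":-1,"dx":-1,"dy":-1},{"claw":-1,"dx":-1,"dy":-1},{"claw":-1,"dx":-0.5,"dy":-1},{"claw":-1,"dy":-1},{"claw":-1,"dy":-1},{"claw":-1,"dy":-1},{"claw":-1,"dy":-1}]'
```

```text
invalid input at $[0]: expected keys claw, dx, dy, dz, ax, ay, az
invalid input at $[0]: expected keys claw, dx, dy, dz, ax, ay, az
```

```bash
python3 -m crank '[{"claw":-1,"dx":0,"dy":0,"dz":-0.7,"ax":0,"ay":0,"az":-1},{"claw":-1,"dx":0,"dy":0,"dz":-0.7,"ax":0,"ay":0,"az":-1},{"claw":-1,"dx":0,"dy":0,"dz":-0.7,"ax":0,"ay":0,"az":-0.67},{"claw":-1,"dx":-1,"dy":-1,"dz":0,"ax":0,"ay":0,"az":0},{"claw":-1,"dx":-1,"dy":-1,"dz":0,"ax":0,"ay":0,"az":0},{"claw":-1,"dx":-1,"dy":-1,"dz":0,"ax":0,"ay":0,"az":0},{"claw":-1,"dx":-1,"dy":-1,"dz":0,"ax":0,"ay":0,"az":0},{"claw":-1,"dx":-1,"dy":-1,"dz":0,"ax":0,"ay":0,"az":0}]' 45
```

```text
time: 0.77
ee_pos: [0.3285, 0.446, 0.2963]
eef_rot: [0.009, 1.0, -0.0, -0.0]
ft_force: [0.6, -0.2, -0.7]
width: 0.0872
grip_force: 0.0
```

```bash
python3 -m crank '[{"claw":-1,"dx":-1,"dy":-1,"dz":0,"ax":0,"ay":0,"az":0},{"claw":-1,"dx":-1,"dy":-1,"dz":0,"ax":0,"ay":0,"az":0},{"claw":-1,"dx":-1,"dy":-1,"dz":0,"ax":0,"ay":0,"az":0},{"claw":-1,"dx":-0.5,"dy":-1,"dz":0,"ax":0,"ay":0,"az":0},{"claw":-1,"dx":0,"dy":-1,"dz":0,"ax":0,"ay":0,"az":0},{"claw":-1,"dx":0,"dy":-1,"dz":0,"ax":0,"ay":0,"az":0},{"claw":-1,"dx":0,"dy":-1,"dz":0,"ax":0,"ay":0,"az":0},{"claw":-1,"dx":0,"dy":-1,"dz":0,"ax":0,"ay":0,"az":0}]' >/dev/null; python3 -m crank '[{"claw":-1,"dx":0,"dy":-1,"dz":0,"ax":0,"ay":0,"az":0},{"claw":-1,"dx":0,"dy":-1,"dz":0,"ax":0,"ay":0,"az":0},{"claw":-1,"dx":0,"dy":-1,"dz":0,"ax":0,"ay":0,"az":0},{"claw":-1,"dx":0,"dy":-1,"dz":0,"ax":0,"ay":0,"az":0},{"claw":-1,"dx":0,"dy":-1,"dz":0,"ax":0,"ay":0,"az":0},{"claw":-1,"dx":0,"dy":-1,"dz":0,"ax":0,"ay":0,"az":0},{"claw":-1,"dx":0,"dy":-1,"dz":0,"ax":0,"ay":0,"az":0},{"claw":-1,"dx":0,"dy":-1,"dz":0,"ax":0,"ay":0,"az":0}]'
cat >> h.py <<'E'
def wrist(r):
    s=r.read_state();c=r.camera('wrist');H=np.array(c['hand_eye']);A=np.eye(4);A[:3,:3]=Ro.from_quat(s['eef_rot']).as_matrix();A[:3,3]=s['ee_pos']
    M=np.linalg.inv(A@H);c['R']=M[:3,:3];c['t']=M[:3,3];return c,s
E
python3 - <<'E'
from h import *
from bench import r
c,s=wrist(r);print(s['ee_pos'],s['eef_rot'],s['joint_positions'],c['hand_eye'])
pickle.dump(c,open('w1.pkl','wb'));cv2.imwrite('pics/w1.png',c['color'][:,:,::-1])
E
```

```text
time: 2.1
ee_pos: [0.4222, -0.0337, 0.2963]
eef_rot: [0.009, 1.0, 0.0, -0.0]
ft_force: [1.0, -0.1, 0.3]
width: 0.0869
grip_force: 0.0
[ 0.42218042 -0.03372767  0.29633977] [ 8.60526236e-03  9.99962951e-01  1.78254244e-04 -1.21566264e-04] [-0.55807688 -0.19862225  0.46303842  1.8694959   0.08850592  1.4509379
  1.44003134] [[-9.68605545e-04 -9.66973776e-01 -2.54874046e-01  6.90430461e-02]
 [ 9.99999365e-01 -1.08345603e-03  3.10226333e-04  8.82057855e-04]
 [-5.76125550e-04 -2.54873583e-01  9.66974211e-01 -1.50046459e-01]
 [ 0.00000000e+00  0.00000000e+00  0.00000000e+00  1.00000000e+00]]
```

View pics/w1.png

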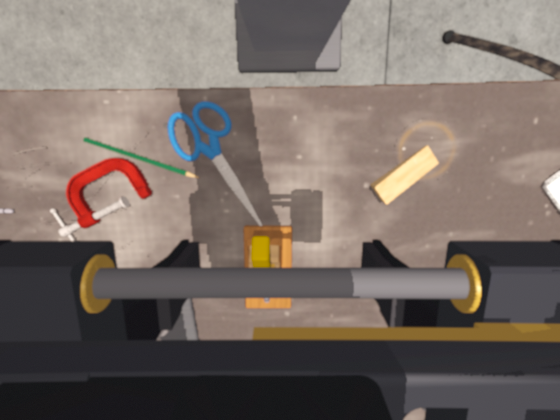

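```bash
python3 - <<'E'
from h import *
np.set_printoptions(precision=4,suppress=True)
c=pickle.load(open('w1.pkl','rb'))
k=blob(c,(22,150,90),(34,255,255),(235,225,60,50));print(cv2.contourArea(k),cv2.boundingRect(k),cv2.minAreaRect(k))
x,y,w,h=cv2.boundingRect(k)
for z in(.155,.18):
  for u in((x,y+6),(x+w-1,y+6),(x+w/2-.5,y)): print(z,plane(c,u,z))
for u in((245,228),(291,228),(246,306),(291,306)):print('base',plane(c,u,.012))
E
```

```text
501.5 (251, 236, 19, 32) ((260.0, 251.5), (31.0, 18.0), 90.0)
0.155 [ 0.4607 -0.0615  0.155 ]
0.155 [ 0.461  -0.0443  0.155 ]
0.155 [ 0.4548 -0.0527  0.155 ]
0.18 [ 0.4515 -0.0589  0.18  ]
0.18 [ 0.4518 -0.0432  0.18  ]
0.18 [ 0.4461 -0.0509  0.18  ]
base [ 0.4924 -0.0837  0.012 ]
base [ 0.4936 -0.0188  0.012 ]
base [ 0.6155 -0.0878  0.012 ]
base [ 0.6168 -0.02    0.012 ]
```

```bash
python3 - <<'E'
from h import *
np.set_printoptions(precision=4,suppress=True)
d=pickle.load(open('cams.pkl','rb'));T=d['top'];S=d['scene']
for v in(455,487,520):
  for z in(.11,.13,.15): print(v,z,plane(T,(230+145/4,180+(v-300)/4),z))
c=pickle.load(open('w1.pkl','rb'))
im=np.hstack([cv2.resize(c['color'][215:275,230:310,::-1],(400,300),interpolation=cv2.INTER_CUBIC),cv2.resize(S['color'][197:233,222:270,::-1],(400,300),interpolation=cv2.INTER_CUBIC)])
cv2.imwrite('pics/z2.png',im)
E
```

```text
455 0.11 [ 0.5214 -0.0395  0.11  ]
455 0.13 [ 0.5186 -0.0404  0.13  ]
455 0.15 [ 0.5158 -0.0413  0.15  ]
487 0.11 [ 0.4979 -0.0403  0.11  ]
487 0.13 [ 0.4954 -0.0411  0.13  ]
487 0.15 [ 0.4929 -0.042   0.15  ]
520 0.11 [ 0.4737 -0.041   0.11  ]
520 0.13 [ 0.4716 -0.0419  0.13  ]
520 0.15 [ 0.4694 -0.0427  0.15  ]
```

View pics/z2.png

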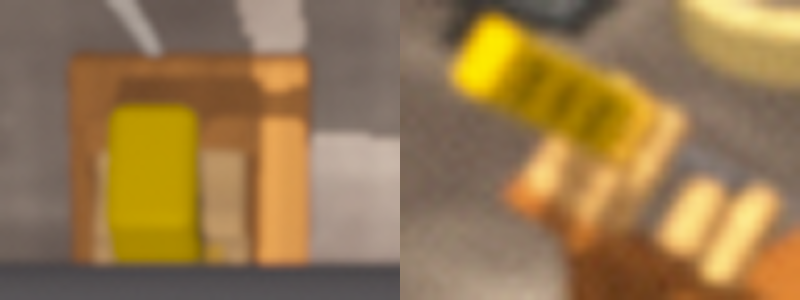

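The wrist view shows the handle butt at about (260,236), with the fork prongs only beside its front part. I'll grip about 50 mm behind the collar.

```bash
python3 -m crank '[{"claw":-1,"dx":-0.85,"dy":-0.3,"dz":0,"ax":0,"ay":0,"az":0},{"claw":-1,"dx":-0.8,"dy":-0.28,"dz":0,"ax":0,"ay":0,"az":0},{"claw":-1,"dx":0,"dy":0,"dz":1,"ax":0,"ay":0,"az":0},{"claw":-1,"dx":0,"dy":0,"dz":1,"ax":0,"ay":0,"az":0},{"claw":-1,"dx":0,"dy":0,"dz":0.5,"ax":0,"ay":0,"az":0},{"claw":-1,"dx":0,"dy":0,"dz":0,"ax":0,"ay":0,"az":0}]'
python3 - <<'E'
from h import *
from bench import r
np.set_printoptions(precision=4,suppress=True)
c,s=wrist(r);print(s['ee_pos'],s['eef_rot'])
pickle.dump(c,open('w2.pkl','wb'));cv2.imwrite('pics/w2.png',c['color'][:,:,::-1])
k=blob(c,(22,150,90),(34,255,255),(150,100,300,200));print(cv2.contourArea(k),cv2.boundingRect(k))
x,y,w,h=cv2.boundingRect(k)
for z in(.165,.172,.19):
  for u in((x,y+6),(x+w-1,y+6),(x+w/2-.5,y)): print(z,plane(c,u,z))
E
```

```text
time: 2.65
ee_pos: [0.4699, -0.0503, 0.2181]
eef_rot: [0.009, 1.0, -0.0, -0.003]
ft_force: [-0.9, 0.1, -0.0]
width: 0.0872
grip_force: 0.0
[ 0.4699 -0.0503  0.2181] [ 0.0086  1.     -0.0005 -0.0029]
1426.5 (264, 206, 26, 62)
0.165 [ 0.4551 -0.0598  0.165 ]
0.165 [ 0.4553 -0.0435  0.165 ]
0.165 [ 0.4512 -0.0516  0.165 ]
0.172 [ 0.4532 -0.0594  0.172 ]
0.172 [ 0.4535 -0.0437  0.172 ]
0.172 [ 0.4495 -0.0515  0.172 ]
0.19 [ 0.4485 -0.0584  0.19  ]
0.19 [ 0.4488 -0.0441  0.19  ]
0.19 [ 0.4451 -0.0512  0.19  ]
```

View pics/w2.png

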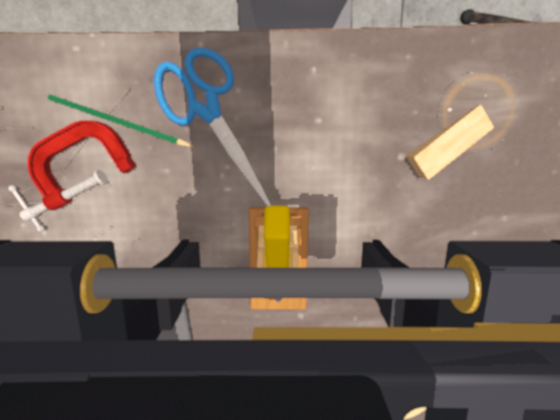

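The handle at (277,237) is between the open fingers, centred to within 1.5 mm. Descending.

```bash
python3 -m crank '[{"claw":-1,"dx":-0.16,"dy":-0.04,"dz":0.7,"ax":0,"ay":0,"az":0},{"claw":-1,"dx":0,"dy":0,"dz":0.7,"ax":0,"ay":0,"az":0},{"claw":-1,"dx":0,"dy":0,"dz":0.6,"ax":0,"ay":0,"az":0},{"claw":-1,"dx":0,"dy":0,"dz":0,"ax":0,"ay":0,"az":0},{"claw":-1,"dx":0,"dy":0,"dz":0,"ax":0,"ay":0,"az":0}]'
```

```text
time: 3.12
ee_pos: [0.4769, -0.0517, 0.1626]
eef_rot: [0.009, 1.0, 0.0, 0.0]
ft_force: [-0.4, -0.3, 0.1]
width: 0.0869
grip_force: 0.0
```

```bash
python3 -m crank '[{"claw":-1,"dx":0.03,"dy":0,"dz":0.3,"ax":0,"ay":0,"az":0},{"claw":-1,"dx":0,"dy":0,"dz":0,"ax":0,"ay":0,"az":0},{"claw":1,"dx":0,"dy":0,"dz":0,"ax":0,"ay":0,"az":0},{"claw":1,"dx":0,"dy":0,"dz":0,"ax":0,"ay":0,"az":0},{"claw":1,"dx":0,"dy":0,"dz":0,"ax":0,"ay":0,"az":0},{"claw":1,"dx":0,"dy":0,"dz":0,"ax":0,"ay":0,"az":0},{"claw":1,"dx":0,"dy":0,"dz":0,"ax":0,"ay":0,"az":0},{"claw":1,"dx":0,"dy":0,"dz":0,"ax":0,"ay":0,"az":0}]' 45; python3 -m crank '[{"claw":1,"dx":0,"dy":0,"dz":0,"ax":0,"ay":0,"az":0},{"claw":1,"dx":0,"dy":0,"dz":0,"ax":0,"ay":0,"az":0},{"claw":1,"dx":0,"dy":0,"dz":0,"ax":0,"ay":0,"az":0},{"claw":1,"dx":0,"dy":0,"dz":0,"ax":0,"ay":0,"az":0}]'
```

```text
time: 3.78
ee_pos: [0.4758, -0.0517, 0.1526]
eef_rot: [0.009, 1.0, 0.0, 0.0]
ft_force: [-0.4, 0.4, 0.4]
width: 0.0549
grip_force: 0.0
time: 4.12
ee_pos: [0.4757, -0.0517, 0.1525]
eef_rot: [0.009, 1.0, 0.0, -0.0]
ft_force: [-0.3, -0.9, -0.0]
width: 0.0286
grip_force: 0.0
```

```bash
python3 -m crank '[{"claw":1,"dx":0,"dy":0,"dz":0,"ax":0,"ay":0,"az":0},{"claw":1,"dx":0,"dy":0,"dz":0,"ax":0,"ay":0,"az":0},{"claw":1,"dx":0,"dy":0,"dz":0,"ax":0,"ay":0,"az":0},{"claw":1,"dx":0,"dy":0,"dz":0,"ax":0,"ay":0,"az":0},{"claw":1,"dx":0,"dy":0,"dz":0,"ax":0,"ay":0,"az":0}]'
```

```text
time: 4.53
ee_pos: [0.4757, -0.0518, 0.1525]
eef_rot: [0.009, 1.0, 0.0, 0.0]
ft_force: [-0.0, 0.0, 0.1]
width: 0.0154
grip_force: 44.9
```

```bash
python3 -m crank '[{"claw":1,"dx":0,"dy":0,"dz":-0.5,"ax":0,"ay":0,"az":0},{"claw":1,"dx":0,"dy":0,"dz":-0.8,"ax":0,"ay":0,"az":0},{"claw":1,"dx":0,"dy":0,"dz":-0.9,"ax":0,"ay":0,"az":0},{"claw":1,"dx":0,"dy":0,"dz":-1,"ax":0,"ay":0,"az":0},{"claw":1,"dx":0,"dy":0,"dz":-1,"ax":0,"ay":0,"az":0},{"claw":1,"dx":0,"dy":0,"dz":-0.8,"ax":0,"ay":0,"az":0},{"claw":1,"dx":0,"dy":0,"dz":0,"ax":0,"ay":0,"az":0},{"claw":1,"dx":0,"dy":0,"dz":0,"ax":0,"ay":0,"az":0}]'
```

```text
time: 5.2
ee_pos: [0.4762, -0.0517, 0.3033]
eef_rot: [0.009, 1.0, 0.0, 0.001]
ft_force: [0.0, -0.1, -1.8]
width: 0.016
grip_force: 44.9
```

```bash
python3 -m crank '[{"claw":1,"dx":0.1,"dy":0.6,"dz":0,"ax":0,"ay":0,"az":0},{"claw":1,"dx":0.1,"dy":1,"dz":0,"ax":0,"ay":0,"az":0},{"claw":1,"dx":0.1,"dy":1,"dz":0,"ax":0,"ay":0,"az":0},{"claw":1,"dx":0,"dy":1,"dz":0,"ax":0,"ay":0,"az":0},{"claw":1,"dx":0,"dy":1,"dz":0,"ax":0,"ay":0,"az":0},{"claw":1,"dx":0,"dy":1,"dz":0,"ax":0,"ay":0,"az":0},{"claw":1,"dx":0,"dy":0.6,"dz":0,"ax":0,"ay":0,"az":-0.8},{"claw":1,"dx":0,"dy":0.3,"dz":0,"ax":0,"ay":0,"az":-0.8}]'; python3 -m crank '[{"claw":1,"dx":0,"dy":0,"dz":0,"ax":0,"ay":0,"az":-0.8},{"claw":1,"dx":0,"dy":0,"dz":0,"ax":0,"ay":0,"az":-0.8},{"claw":1,"dx":0,"dy":0,"dz":0,"ax":0,"ay":0,"az":0},{"claw":1,"dx":0,"dy":0,"dz":0,"ax":0,"ay":0,"az":0}]'
python3 - <<'E'
from h import *
from bench import r
c,s=wrist(r);d={'w':c,'s':r.camera('scene'),'t':r.camera('top'),'st':s};print(s['ee_pos'],s['eef_rot'],s['joint_positions'])
pickle.dump(d,open('p3.pkl','wb'))
f=lambda a,x,y,w,h:cv2.resize(a['color'][y:y+h,x:x+w,::-1],(400,300),interpolation=cv2.INTER_CUBIC)
cv2.imwrite('pics/p3.png',np.vstack([np.hstack([f(c,0,0,560,420),f(d['s'],180,100,100,75)]),np.hstack([f(d['t'],150,160,100,75),f(d['s'],160,60,200,150)])]))
E
```

```text
time: 5.87
ee_pos: [0.4682, 0.1464, 0.3005]
eef_rot: [-0.079, 0.997, -0.0, -0.001]
ft_force: [-0.0, -0.4, -1.5]
width: 0.0153
grip_force: 44.9
time: 6.2
ee_pos: [0.4689, 0.1431, 0.3013]
eef_rot: [-0.157, 0.988, -0.0, -0.001]
ft_force: [-0.4, -0.7, 0.2]
width: 0.0159
grip_force: 44.9
[0.46890831 0.14313854 0.30130088] [-1.56988932e-01  9.87599869e-01 -2.89797752e-04 -9.43882447e-04] [-0.72950532 -0.00996702  0.33984857  1.71224254  0.00348177  1.44071835
  1.49594789]
```

View pics/p3.png

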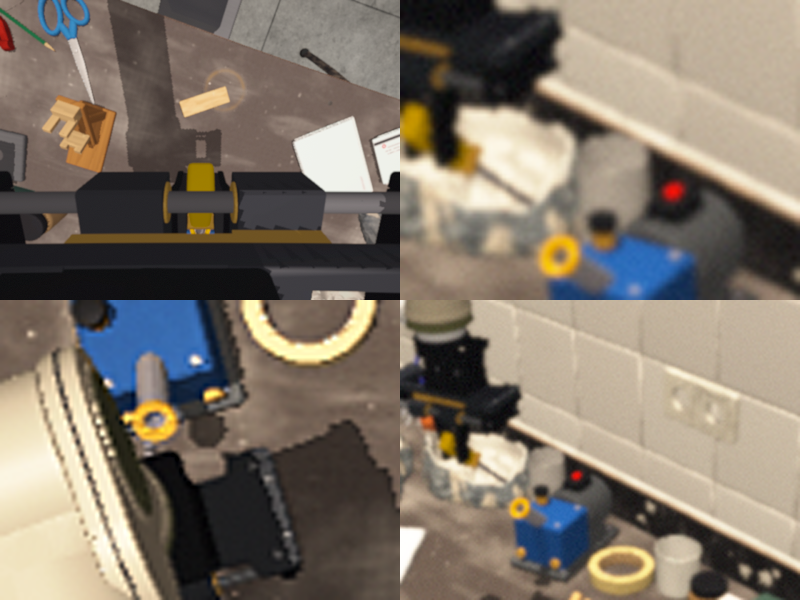

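In the scene view, the rod is held with its collar at about (195,139) and its tip at about (213,151). The rim is at about (219.6,164). The scene camera looks nearly along the tube axis, so lateral alignment in it is well observed. Measuring:

```bash
cat >> h.py <<'E'
def inplane(c,uv,s):
    R=Ro.from_quat(s['eef_rot']).as_matrix();n=R[:,1];o,d=ray(c,uv);p=np.array(s['ee_pos'])
    X=o+d*((p-o)@n)/(d@n);return X,R.T@(X-p)
E
python3 - <<'E'
from h import *
np.set_printoptions(precision=4,suppress=True)
d=pickle.load(open('p3.pkl','rb'));S=d['s'];s=d['st']
f=lambda x,y:(180+(x-400+.5)/4-.5,100+(y+.5)/4-.5)
for n,u in(('tip',(533,204)),('collar',(465,157)),('mid shaft',(500,181))): print(n,f(*u),*inplane(S,f(*u),s))
k=blob(S,(12,130,120),(30,255,255),(211,155,20,18));e=cv2.fitEllipse(k);print(e,plane(S,e[0],.145))
T=pickle.load(open('cams.pkl','rb'))['top']
print('top',plane(T,(140+195.5/4-.5,125+261.5/4-.5),.145),tri(S,e[0],T,(188.4,189.9)))
for w in d['w'],: pass
# blue top face, top view
k=blob(T,(100,120,60),(125,255,255),(155,130,70,70));print(cv2.minAreaRect(k),cv2.contourArea(k))
for u in cv2.boxPoints(cv2.minAreaRect(k)): print(plane(T,u,.11))
E
```

```text
tip (212.875, 150.625) [0.5716 0.1766 0.203 ] [-0.1082 -0.      0.098 ]
collar (195.875, 138.875) [0.5023 0.154  0.2766] [-0.0351  0.      0.0247]
mid shaft (204.625, 144.875) [0.5369 0.1653 0.24  ] [-0.0716  0.      0.0612]
((219.53750610351562, 163.61656188964844), (9.251008987426758, 10.358030319213867), 43.54437255859375) [0.5964 0.1834 0.145 ]
top [0.5951 0.1855 0.145 ] (array([0.5961, 0.1849, 0.1443]), np.float64(0.0022533915470123594))
((185.8823699951172, 170.0294189453125), (31.529630661010742, 31.287094116210938), 75.96376037597656) 708.0
[0.6955 0.2618 0.11  ]
[0.721  0.1727 0.11  ]
[0.6283 0.1453 0.11  ]
[0.6032 0.2335 0.11  ]
```

```bash
python3 -m crank '[{"claw":1,"dx":-0.25,"dy":0,"dz":0.6,"ax":0,"ay":0,"az":0},{"claw":1,"dx":-0.25,"dy":0,"dz":0.6,"ax":0,"ay":0,"az":0},{"claw":1,"dx":0,"dy":0,"dz":0.4,"ax":0,"ay":0,"az":0},{"claw":1,"dx":0,"dy":0,"dz":0,"ax":0,"ay":0,"az":0},{"claw":1,"dx":0,"dy":0,"dz":0,"ax":0,"ay":0,"az":0}]'
python3 - <<'E'
from h import *
from bench import r
np.set_printoptions(precision=4,suppress=True)
s=r.read_state();S=r.camera('scene');pickle.dump((s,S),open('p4.pkl','wb'))
R=Ro.from_quat(s['eef_rot']).as_matrix();p=np.array(s['ee_pos'])
def proj(X):
    q=S['R']@X+S['t'];a=q[:2]/q[2];a=a*(1+S['k1']*(a@a));return S['mtx'][:2,:2]@a+S['mtx'][:2,2]
M=np.array([.596,.184,.1445])
for n,X in(('collar',p+R@[-.0365,0,.0265]),('tip',p+R@[-.1075,0,.0975]),('M',M)): print(n,X,proj(X))
im=cv2.resize(S['color'][130:180,185:245,::-1],(720,600),interpolation=cv2.INTER_CUBIC);cv2.imwrite('pics/p4.png',im)
E
```

```text
time: 6.77
ee_pos: [0.4831, 0.1478, 0.2543]
eef_rot: [-0.158, 0.987, -0.0, -0.001]
ft_force: [0.4, 0.9, -0.5]
width: 0.016
grip_force: 44.9
collar [0.5177 0.1591 0.2278] [200.9589 151.5866]
tip [0.5851 0.1812 0.1567] [216.7739 161.8953]
M [0.596  0.184  0.1445] [219.3378 163.7296]
```

View pics/p4.png

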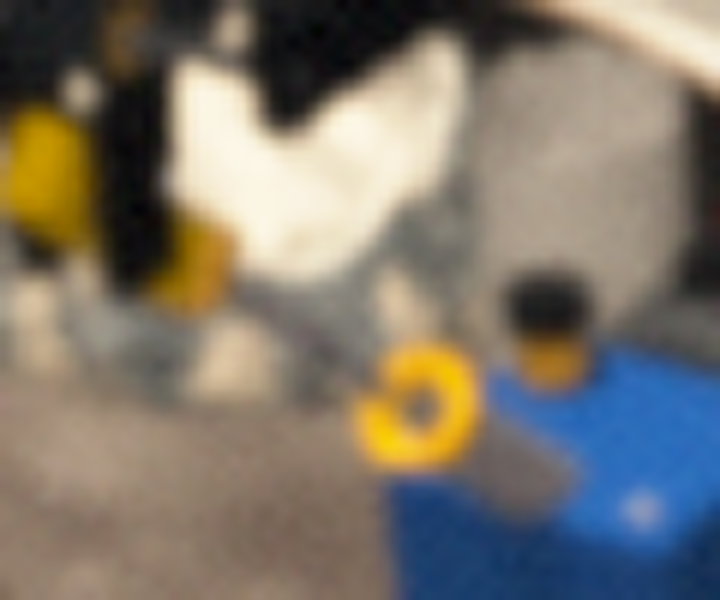

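The shaft crosses the rim's upper left at (370,380) in the crop and points at the ring centre (420,405), so it is aligned. Entering gently.

```bash
python3 -m crank '[{"claw":1,"dx":-0.25,"dy":0,"dz":0.25,"ax":0,"ay":0,"az":0},{"claw":1,"dx":-0.25,"dy":0,"dz":0.25,"ax":0,"ay":0,"az":0},{"claw":1,"dx":-0.25,"dy":0,"dz":0.25,"ax":0,"ay":0,"az":0},{"claw":1,"dx":-0.25,"dy":0,"dz":0.25,"ax":0,"ay":0,"az":0},{"claw":1,"dx":0,"dy":0,"dz":0,"ax":0,"ay":0,"az":0}]'
```

```text
time: 7.23
ee_pos: [0.5125, 0.1577, 0.2223]
eef_rot: [-0.158, 0.987, -0.001, -0.001]
ft_force: [-0.1, 0.8, -2.1]
width: 0.0159
grip_force: 44.9
```

```bash
python3 -m crank '[{"claw":1,"dx":-0.25,"dy":0,"dz":0.25,"ax":0,"ay":0,"az":0},{"claw":1,"dx":-0.25,"dy":0,"dz":0.25,"ax":0,"ay":0,"az":0},{"claw":1,"dx":-0.25,"dy":0,"dz":0.25,"ax":0,"ay":0,"az":0},{"claw":1,"dx":-0.25,"dy":0,"dz":0.25,"ax":0,"ay":0,"az":0},{"claw":1,"dx":0,"dy":0,"dz":0,"ax":0,"ay":0,"az":0}]'
```

```text
time: 7.65
ee_pos: [0.541, 0.167, 0.1924]
eef_rot: [-0.158, 0.987, -0.0, -0.001]
ft_force: [-0.4, 0.5, -1.0]
width: 0.0155
grip_force: 44.9
```

```bash
python3 -m crank '[{"claw":1,"dx":-0.2,"dy":0,"dz":0.2,"ax":0,"ay":0,"az":0},{"claw":1,"dx":-0.2,"dy":0,"dz":0.2,"ax":0,"ay":0,"az":0},{"claw":1,"dx":-0.1,"dy":0,"dz":0.1,"ax":0,"ay":0,"az":0},{"claw":1,"dx":0,"dy":0,"dz":0,"ax":0,"ay":0,"az":0}]'; python3 -m crank '[{"claw":1,"dx":-0.05,"dy":0,"dz":0.05,"ax":0,"ay":0,"az":0},{"claw":1,"dx":-0.05,"dy":0,"dz":0.05,"ax":0,"ay":0,"az":0},{"claw":1,"dx":0,"dy":0,"dz":0,"ax":0,"ay":0,"az":0}]'
```

```text
time: 7.98
ee_pos: [0.555, 0.1716, 0.1786]
eef_rot: [-0.158, 0.987, -0.0, -0.0]
ft_force: [-0.0, -0.1, -1.0]
width: 0.0158
grip_force: 44.9
time: 8.23
ee_pos: [0.5578, 0.1725, 0.1765]
eef_rot: [-0.158, 0.987, 0.0, 0.0]
ft_force: [-0.3, 0.4, -0.4]
width: 0.0156
grip_force: 44.9
```

```bash
for i in 1; do :; done; python3 -m crank '[{"claw":1,"dx":-0.05,"dy":0,"dz":0.05,"ax":0,"ay":0,"az":0},{"claw":1,"dx":-0.05,"dy":0,"dz":0.05,"ax":0,"ay":0,"az":0},{"claw":1,"dx":0,"dy":0,"dz":0,"ax":0,"ay":0,"az":0}]'; python3 -m crank '[{"claw":1,"dx":-0.04,"dy":0,"dz":0.04,"ax":0,"ay":0,"az":0},{"claw":1,"dx":0,"dy":0,"dz":0,"ax":0,"ay":0,"az":0}]';  python3 -m crank '[{"claw":1,"dx":-0.03,"dy":0,"dz":0.03,"ax":0,"ay":0,"az":0},{"claw":1,"dx":0,"dy":0,"dz":0,"ax":0,"ay":0,"az":0}]'
```

```text
time: 8.48
ee_pos: [0.5606, 0.1735, 0.1733]
eef_rot: [-0.158, 0.987, 0.0, -0.0]
ft_force: [-0.8, 0.1, -1.5]
width: 0.0156
grip_force: 44.9
time: 8.65
ee_pos: [0.5618, 0.1738, 0.1724]
eef_rot: [-0.158, 0.987, 0.0, 0.0]
ft_force: [-1.1, -0.0, -0.9]
width: 0.0156
grip_force: 44.9
time: 8.82
ee_pos: [0.5619, 0.1738, 0.1723]
eef_rot: [-0.158, 0.987, 0.0, -0.001]
ft_force: [-8.8, -2.7, 9.2]
width: 0.0159
grip_force: 44.9
```

Contact: 13 N straight back along the axis, at the predicted depth, so the collar is seated. Drawing it out.

```bash
python3 -m crank '[{"claw":1,"dx":0.2,"dy":0,"dz":-0.2,"ax":0,"ay":0,"az":0},{"claw":1,"dx":0.3,"dy":0,"dz":-0.3,"ax":0,"ay":0,"az":0},{"claw":1,"dx":0.4,"dy":0,"dz":-0.4,"ax":0,"ay":0,"az":0},{"claw":1,"dx":0.4,"dy":0,"dz":-0.4,"ax":0,"ay":0,"az":0},{"claw":1,"dx":0.4,"dy":0,"dz":-0.4,"ax":0,"ay":0,"az":0},{"claw":1,"dx":0.4,"dy":0,"dz":-0.4,"ax":0,"ay":0,"az":0},{"claw":1,"dx":0.4,"dy":0,"dz":-0.4,"ax":0,"ay":0,"az":0},{"claw":1,"dx":0.4,"dy":0,"dz":-0.4,"ax":0,"ay":0,"az":0}]'; python3 -m crank '[{"claw":1,"dx":0.4,"dy":0,"dz":-0.6,"ax":0,"ay":0,"az":0},{"claw":1,"dx":0.3,"dy":0,"dz":-0.8,"ax":0,"ay":0,"az":0},{"claw":1,"dx":0,"dy":0,"dz":0,"ax":0,"ay":0,"az":0},{"claw":1,"dx":0,"dy":0,"dz":0,"ax":0,"ay":0,"az":0}]'
python3 -c "
from bench import r;print(r.read_state()['joint_positions'])"
```

```text
time: 9.48
ee_pos: [0.4792, 0.1465, 0.2592]
eef_rot: [-0.158, 0.987, 0.0, 0.0]
ft_force: [0.4, 0.1, -0.9]
width: 0.0159
grip_force: 44.9
time: 9.82
ee_pos: [0.4603, 0.1403, 0.3018]
eef_rot: [-0.158, 0.987, 0.001, 0.002]
ft_force: [0.5, -0.2, -1.9]
width: 0.0157
grip_force: 44.9
[-0.73760857 -0.0369448   0.34010861  1.73560701  0.0116377   1.43740927
  1.48952351]
```

```bash
python3 -m crank '[{"claw":1,"dx":0,"dy":-0.5,"dz":0,"ax":0,"ay":0,"az":1},{"claw":1,"dx":0,"dy":-0.5,"dz":0,"ax":0,"ay":0,"az":1},{"claw":1,"dx":0,"dy":-0.5,"dz":0,"ax":0,"ay":0,"az":1},{"claw":1,"dx":-0.3,"dy":-1,"dz":0,"ax":0,"ay":0,"az":0},{"claw":1,"dx":-0.3,"dy":-1,"dz":0,"ax":0,"ay":0,"az":0},{"claw":1,"dx":-0.3,"dy":-1,"dz":0,"ax":0,"ay":0,"az":0},{"claw":1,"dx":0,"dy":-1,"dz":0,"ax":0,"ay":0,"az":0},{"claw":1,"dx":0,"dy":-1,"dz":0,"ax":0,"ay":0,"az":0}]';python3 -m crank '[{"claw":1,"dx":0,"dy":-1,"dz":0,"ax":0,"ay":0,"az":0},{"claw":1,"dx":0,"dy":-1,"dz":0,"ax":0,"ay":0,"az":0},{"claw":1,"dx":0,"dy":-1,"dz":0,"ax":0,"ay":0,"az":0},{"claw":1,"dx":0,"dy":-1,"dz":0,"ax":0,"ay":0,"az":0},{"claw":1,"dx":0,"dy":-1,"dz":0,"ax":0,"ay":0,"az":0},{"claw":1,"dx":0,"dy":-0.5,"dz":0,"ax":0,"ay":0,"az":0},{"claw":1,"dx":0,"dy":0,"dz":0,"ax":0,"ay":0,"az":0},{"claw":1,"dx":0,"dy":0,"dz":0,"ax":0,"ay":0,"az":0}]'; python3 -m crank '[{"claw":1,"dx":0,"dy":0,"dz":0,"ax":0,"ay":-0.6,"az":0},{"claw":1,"dx":0,"dy":0,"dz":0,"ax":0,"ay":-1,"az":0},{"claw":1,"dx":0,"dy":0,"dz":0,"ax":0,"ay":-1,"az":0},{"claw":1,"dx":0,"dy":0,"dz":0,"ax":0,"ay":-1,"az":0},{"claw":1,"dx":0,"dy":0,"dz":0,"ax":0,"ay":-1,"az":0},{"claw":1,"dx":0,"dy":0,"dz":0,"ax":0,"ay":-1,"az":0},{"claw":1,"dx":0,"dy":0,"dz":0,"ax":0,"ay":-1,"az":0},{"claw":1,"dx":0,"dy":0,"dz":0,"ax":0,"ay":-0.9,"az":0}]'; python3 -m crank '[{"claw":1,"dx":0,"dy":0,"dz":0,"ax":0,"ay":0,"az":0},{"claw":1,"dx":0,"dy":0,"dz":0,"ax":0,"ay":0,"az":0},{"claw":1,"dx":0,"dy":0,"dz":0,"ax":0,"ay":0,"az":0}]'
cat > look.py <<'E'
import sys
from h import *
from bench import r
np.set_printoptions(precision=4,suppress=True)
s=r.read_state();S=r.camera('scene');T=r.camera('top');pickle.dump((s,S,T),open(sys.argv[1]+'.pkl','wb'))
R=Ro.from_quat(s['eef_rot']).as_matrix();p=np.array(s['ee_pos']);print(p,s['joint_positions']);print(R)
def proj(C,X):
    q=C['R']@X+C['t'];a=q[:2]/q[2];a=a*(1+C['k1']*(a@a));return C['mtx'][:2,:2]@a+C['mtx'][:2,2]
for n,X in(('collar',p+R@[-.0365,0,.0265]),('tip',p+R@[-.1075,0,.0975])): print(n,X,proj(S,X),proj(T,X))
f=lambda a,x,y,w,h:cv2.resize(a['color'][y:y+h,x:x+w,::-1],(400,400),interpolation=cv2.INTER_CUBIC)
cv2.imwrite(f'pics/{sys.argv[1]}.png',np.hstack([f(S,265,160,100,100),f(T,270,150,80,80)]))
E
python3 look.py p5
```

```text
time: 10.48
ee_pos: [0.4969, -0.055, 0.2992]
eef_rot: [-0.002, 1.0, -0.0, -0.001]
ft_force: [0.2, -0.5, -1.5]
width: 0.0155
grip_force: 44.9
time: 11.15
ee_pos: [0.4972, -0.219, 0.2993]
eef_rot: [-0.001, 1.0, -0.0, -0.001]
ft_force: [1.2, 0.9, -1.3]
width: 0.0156
grip_force: 44.9
time: 11.82
ee_pos: [0.4976, -0.2165, 0.3007]
eef_rot: [-0.003, 0.923, 0.002, 0.386]
ft_force: [0.2, 0.8, -1.5]
width: 0.0162
grip_force: 44.9
time: 12.07
ee_pos: [0.4982, -0.2178, 0.3014]
eef_rot: [-0.002, 0.924, 0.001, 0.382]
ft_force: [0.5, -0.9, -0.7]
width: 0.0158
grip_force: 44.9
[ 0.4982 -0.2178  0.3014] [-0.2671 -0.4929  0.6451  2.1993 -0.0238  0.6137  2.0199]
[[-0.7077 -0.005   0.7065]
 [-0.0036  1.      0.0035]
 [-0.7065 -0.0001 -0.7077]]
collar [ 0.5428 -0.2176  0.3085] [300.501 172.71 ] [333.5234 201.0595]
tip [ 0.6432 -0.2171  0.3084] [328.7889 157.9004] [333.6611 162.6105]
```

View pics/p5.png

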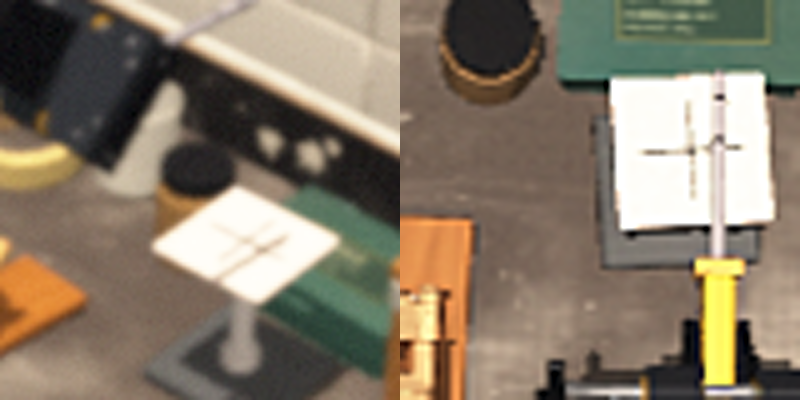

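```bash
python3 -m crank '[{"claw":1,"dx":0.4,"dy":-0.1,"dz":0.4,"ax":0,"ay":0,"az":0},{"claw":1,"dx":0.6,"dy":0,"dz":0.6,"ax":0,"ay":0,"az":0},{"claw":1,"dx":0.6,"dy":0,"dz":0.6,"ax":0,"ay":0,"az":0},{"claw":1,"dx":0.6,"dy":0,"dz":0.6,"ax":0,"ay":0,"az":0},{"claw":1,"dx":0.6,"dy":0,"dz":0.6,"ax":0,"ay":0,"az":0},{"claw":1,"dx":0.4,"dy":0,"dz":0.4,"ax":0,"ay":0,"az":0},{"claw":1,"dx":0,"dy":0,"dz":0,"ax":0,"ay":0,"az":0},{"claw":1,"dx":0,"dy":0,"dz":0,"ax":0,"ay":0,"az":0}]'
python3 look.py p6
```

```text
time: 12.83
ee_pos: [0.4985, -0.2209, 0.1653]
eef_rot: [-0.002, 0.924, 0.001, 0.382]
ft_force: [0.3, 0.0, -1.2]
width: 0.0158
grip_force: 44.9
[ 0.4985 -0.2209  0.1653] [-0.5575 -0.4196  1.0337  2.379  -0.1202  0.2952  2.245 ]
[[-0.7075 -0.0054  0.7067]
 [-0.0038  1.      0.0039]
 [-0.7067  0.     -0.7075]]
collar [ 0.543  -0.2206  0.1723] [300.7366 219.4404] [330.0986 209.5171]
tip [ 0.6434 -0.2201  0.1723] [327.3819 203.4343] [330.2455 174.6054]
```

View pics/p6.png

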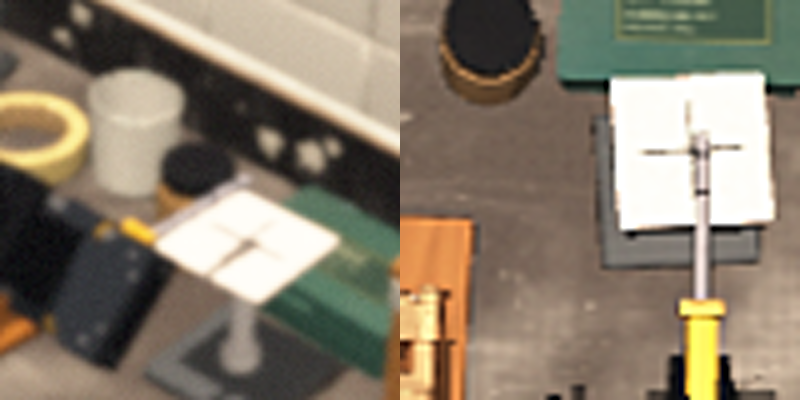

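Rod is level and over the plate, but joints 3 and 4 are near their limits. I'll swing the rod 20° about its tip so the gripper sits farther from the base.

```bash
python3 -m crank '[{"claw":1,"dx":0,"dy":-0.42,"dz":0,"ax":-0.59,"ay":0,"az":-0.59},{"claw":1,"dx":0,"dy":-0.42,"dz":0,"ax":-0.59,"ay":0,"az":-0.59},{"claw":1,"dx":0,"dy":-0.42,"dz":0,"ax":-0.59,"ay":0,"az":-0.59},{"claw":1,"dx":0,"dy":-0.42,"dz":0,"ax":-0.59,"ay":0,"az":-0.59},{"claw":1,"dx":0,"dy":0,"dz":0,"ax":0,"ay":0,"az":0},{"claw":1,"dx":0,"dy":0,"dz":0,"ax":0,"ay":0,"az":0}]'
python3 look.py p7; python3 - <<'E'
from h import *
s,S,T=pickle.load(open('p6.pkl','rb'))
print(plane(S,(327.9,220.4),.118),plane(T,(328,179.6),.118),tri(S,(327.9,220.4),T,(328,179.6)))
for u in((375,195),(378,115)):print(plane(T,u,0),plane(T,u,.25))
E
```

```text
time: 13.43
ee_pos: [0.5082, -0.2436, 0.1917]
eef_rot: [-0.143, 0.922, 0.047, 0.358]
ft_force: [-0.7, 0.6, -2.6]
width: 0.0156
grip_force: 44.9
[ 0.5082 -0.2436  0.1917] [-0.8003 -0.4995  1.3362  2.1687 -0.1375  0.6082  2.6018]
[[-0.7034 -0.2968  0.6459]
 [-0.2292  0.9548  0.1892]
 [-0.6728 -0.015  -0.7396]]
collar [ 0.5509 -0.2302  0.1966] [305.8632 211.9211] [334.3657 205.3648]
tip [ 0.6467 -0.2005  0.1919] [323.0399 193.7921] [323.883  171.6937]
[ 0.64476951 -0.2239959   0.118     ] [ 0.64098801 -0.21817279  0.118     ] (array([ 0.64410458, -0.22047   ,  0.11559117]), np.float64(0.006491274902809124))
[ 0.62112527 -0.37693076  0.        ] [ 0.57231354 -0.33309036  0.25      ]
[ 0.88634053 -0.38787211  0.        ] [ 0.79499603 -0.34227703  0.25      ]
```

Joints 3 and 7 reached their limits, so this side doesn't work. I'll back off upwards and swing the rod the other way, presenting it from the left, which suits joint 7.

```bash
python3 -m crank '[{"claw":1,"dx":-0.2,"dy":0.4,"dz":0,"ax":0.5,"ay":0,"az":0.5},{"claw":1,"dx":-0.4,"dy":0.5,"dz":0,"ax":0.6,"ay":0,"az":0.6},{"claw":1,"dx":-0.6,"dy":0.5,"dz":0,"ax":0.6,"ay":0,"az":0.6},{"claw":1,"dx":-0.6,"dy":0.5,"dz":0,"ax":0.6,"ay":0,"az":0.6},{"claw":1,"dx":-0.6,"dy":0.5,"dz":0,"ax":0.6,"ay":0,"az":0.6},{"claw":1,"dx":-0.6,"dy":0.5,"dz":0,"ax":0.6,"ay":0,"az":0.6},{"claw":1,"dx":0,"dy":0,"dz":0,"ax":0,"ay":0,"az":0}]'
cat > st.py <<'E'
from h import *
from bench import r
np.set_printoptions(precision=3,suppress=True)
s=r.read_state();R=Ro.from_quat(s['eef_rot']).as_matrix();p=np.array(s['ee_pos']);a=R@np.array([-1,0,1])/2**.5
print(s['time'],'tcp',p,'j',s['joint_positions']);print(R.T,'rows=tool axes in world')
print('rod dir',a,'yaw',np.degrees(np.arctan2(a[1],a[0])),'elev',np.degrees(np.arcsin(a[2])),'tip',p+R@[-.1075,0,.0975])
E
python3 st.py
```

```text
time: 14.12
ee_pos: [0.5462, -0.1713, 0.2369]
eef_rot: [0.033, 0.931, -0.033, 0.362]
ft_force: [-0.3, -1.1, -1.0]
width: 0.0157
grip_force: 44.9
14.1167 tcp [ 0.546 -0.171  0.237] j [-0.144 -0.276  0.382  2.251  0.02   0.408  1.749]
[[-0.735  0.038 -0.677]
 [ 0.086  0.996 -0.037]
 [ 0.673 -0.085 -0.735]] rows=tool axes in world
rod dir [ 0.995 -0.087 -0.041] yaw -5.00258627176486 elev -2.3541992304376187 tip [ 0.691 -0.184  0.238]
```

```bash
python3 -m crank '[{"claw":1,"dx":-0.1,"dy":0.3,"dz":-0.1,"ax":0.5,"ay":0,"az":0.5},{"claw":1,"dx":-0.1,"dy":0.3,"dz":-0.1,"ax":0.7,"ay":0,"az":0.7},{"claw":1,"dx":-0.1,"dy":0.3,"dz":-0.1,"ax":0.7,"ay":0,"az":0.7},{"claw":1,"dx":-0.1,"dy":0.3,"dz":-0.1,"ax":0.7,"ay":0,"az":0.7},{"claw":1,"dx":-0.1,"dy":0.3,"dz":-0.1,"ax":0.7,"ay":0,"az":0.7},{"claw":1,"dx":-0.1,"dy":0.3,"dz":-0.1,"ax":0.7,"ay":0,"az":0.7},{"claw":1,"dx":-0.1,"dy":0.3,"dz":-0.1,"ax":0.7,"ay":0,"az":0.7},{"claw":1,"dx":-0.1,"dy":0.3,"dz":-0.1,"ax":0.6,"ay":0,"az":0.6}]'
python3 st.py
```

```text
time: 14.78
ee_pos: [0.5596, -0.1264, 0.2561]
eef_rot: [0.289, 0.883, -0.146, 0.339]
ft_force: [0.4, -0.8, -1.5]
width: 0.0154
grip_force: 44.9
14.7833 tcp [ 0.56  -0.126  0.256] j [ 0.267 -0.133 -0.422  2.113  0.762  0.781  0.317]
[[-0.604  0.411 -0.683]
 [ 0.609  0.791 -0.062]
 [ 0.514 -0.454 -0.728]] rows=tool axes in world
rod dir [ 0.79  -0.612 -0.032] yaw -37.73546943658544 elev -1.8116129715849614 tip [ 0.675 -0.215  0.259]
```

```bash
python3 -m crank '[{"claw":1,"dx":0,"dy":0.4,"dz":0,"ax":0.7,"ay":0,"az":0.7},{"claw":1,"dx":0,"dy":0.4,"dz":0,"ax":0.7,"ay":0,"az":0.7},{"claw":1,"dx":0,"dy":0.4,"dz":0,"ax":0.7,"ay":0,"az":0.7},{"claw":1,"dx":0,"dy":0.4,"dz":0,"ax":0.7,"ay":0,"az":0.7},{"claw":1,"dx":0,"dy":0.4,"dz":0,"ax":0.7,"ay":0,"az":0.7},{"claw":1,"dx":0,"dy":0.4,"dz":0,"ax":0.7,"ay":0,"az":0.7},{"claw":1,"dx":0,"dy":0.2,"dz":0,"ax":0,"ay":0,"az":0},{"claw":1,"dx":0,"dy":0,"dz":0,"ax":0,"ay":0,"az":0}]'
python3 st.py
```

```text
time: 15.45
ee_pos: [0.623, -0.0798, 0.2489]
eef_rot: [0.536, 0.75, -0.256, 0.29]
ft_force: [-0.4, -0.2, -1.9]
width: 0.0155
grip_force: 44.9
15.45 tcp [ 0.623 -0.08   0.249] j [ 0.078  0.366 -0.521  1.645  0.959  1.476 -0.353]
[[-0.257  0.655 -0.71 ]
 [ 0.953  0.294 -0.073]
 [ 0.161 -0.696 -0.7  ]] rows=tool axes in world
rod dir [ 0.295 -0.955  0.007] yaw -72.82047940471341 elev 0.41044315989616525 tip [ 0.666 -0.218  0.257]
```

```bash
python3 -m crank '[{"claw":1,"dx":0,"dy":0.25,"dz":0,"ax":0.66,"ay":0,"az":0.66},{"claw":1,"dx":0,"dy":0.25,"dz":0,"ax":0.66,"ay":0,"az":0.66},{"claw":1,"dx":0,"dy":0.25,"dz":0,"ax":0.66,"ay":0,"az":0.66},{"claw":1,"dx":0,"dy":0.25,"dz":0,"ax":0.66,"ay":0,"az":0.66},{"claw":1,"dx":0,"dy":0,"dz":0,"ax":0,"ay":0,"az":0},{"claw":1,"dx":0,"dy":0,"dz":0,"ax":0,"ay":0,"az":0}]'
python3 st.py; python3 look.py p8
```

```text
time: 15.95
ee_pos: [0.6517, -0.0765, 0.249]
eef_rot: [0.669, 0.626, -0.314, 0.248]
ft_force: [-0.1, -0.0, -1.1]
width: 0.0157
grip_force: 44.9
15.95 tcp [ 0.652 -0.077  0.249] j [-0.022  0.614 -0.435  1.298  0.918  1.782 -0.551]
[[ 0.018  0.683 -0.73 ]
 [ 0.994 -0.093 -0.061]
 [-0.11  -0.724 -0.681]] rows=tool axes in world
rod dir [-0.091 -0.995  0.035] yaw -95.19903170525104 elev 1.99356835183961 tip [ 0.639 -0.221  0.261]
[ 0.6517 -0.0765  0.249 ] [-0.0217  0.6137 -0.4346  1.2975  0.9176  1.7817 -0.5509]
[[ 0.0185  0.9938 -0.1096]
 [ 0.6833 -0.0926 -0.7243]
 [-0.7299 -0.0615 -0.6807]]
collar [ 0.6482 -0.1207  0.2576] [302.1014 161.0394] [295.8244 164.7383]
tip [ 0.6391 -0.2206  0.2611] [327.9127 175.2914] [333.3108 168.6003]
```

View pics/p8.png

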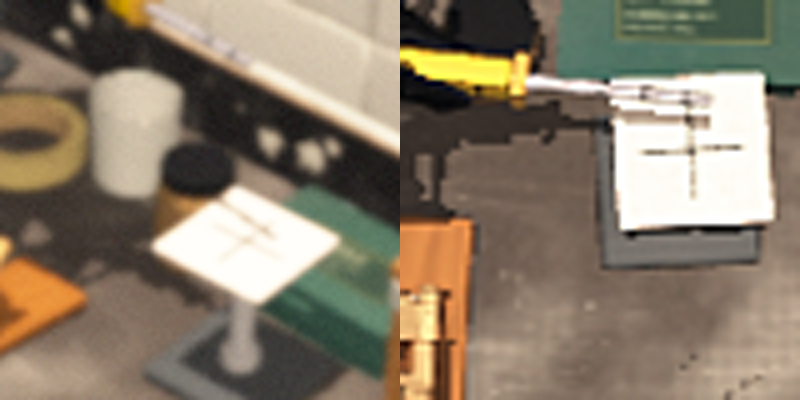

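```bash
python3 -m crank '[{"claw":1,"dx":0.3,"dy":0.03,"dz":0.28,"ax":0,"ay":0.33,"az":0},{"claw":1,"dx":0.5,"dy":0.04,"dz":0.47,"ax":0,"ay":0,"az":0},{"claw":1,"dx":0.5,"dy":0.04,"dz":0.47,"ax":0,"ay":0,"az":0},{"claw":1,"dx":0.5,"dy":0.04,"dz":0.47,"ax":0,"ay":0,"az":0},{"claw":1,"dx":0.4,"dy":0.04,"dz":0.38,"ax":0,"ay":0,"az":0},{"claw":1,"dx":0.2,"dy":0.02,"dz":0.19,"ax":0,"ay":0,"az":0},{"claw":1,"dx":0,"dy":0,"dz":0,"ax":0,"ay":0,"az":0},{"claw":1,"dx":0,"dy":0,"dz":0,"ax":0,"ay":0,"az":0}]'
python3 st.py; python3 look.py p9
```

```text
time: 16.72
ee_pos: [0.6528, -0.0731, 0.1511]
eef_rot: [0.675, 0.63, -0.302, 0.237]
ft_force: [0.1, -0.4, -0.3]
width: 0.0154
grip_force: 44.9
16.7167 tcp [ 0.653 -0.073  0.151] j [-0.009  0.695 -0.436  1.373  0.912  1.658 -0.664]
[[ 0.025  0.707 -0.707]
 [ 0.994 -0.094 -0.059]
 [-0.108 -0.701 -0.705]] rows=tool axes in world
rod dir [-0.094 -0.996  0.001] yaw -95.40813603728756 elev 0.05930703865102796 tip [ 0.64  -0.217  0.158]
[ 0.6528 -0.0731  0.1511] [-0.0089  0.695  -0.436   1.3734  0.9121  1.6583 -0.6636]
[[ 0.0248  0.9938 -0.1084]
 [ 0.7072 -0.0941 -0.7007]
 [-0.7066 -0.0593 -0.7051]]
collar [ 0.649  -0.1175  0.1582] [300.9799 191.6965] [294.0851 173.0081]
tip [ 0.6395 -0.2175  0.1583] [325.4189 207.9519] [328.8985 177.0277]
```

```bash
python3 -m crank '[{"claw":1,"dx":0.2,"dy":0.04,"dz":0.25,"ax":0,"ay":0,"az":0},{"claw":1,"dx":0.2,"dy":0.04,"dz":0.25,"ax":0,"ay":0,"az":0},{"claw":1,"dx":0.18,"dy":0.03,"dz":0.19,"ax":0,"ay":0,"az":0},{"claw":1,"dx":0,"dy":0,"dz":0,"ax":0,"ay":0,"az":0},{"claw":1,"dx":0,"dy":0,"dz":0,"ax":0,"ay":0,"az":0},{"claw":1,"dx":0,"dy":0,"dz":0,"ax":0,"ay":0,"az":0}]'
python3 st.py; python3 look.py p10
```

```text
time: 17.32
ee_pos: [0.6542, -0.0756, 0.1238]
eef_rot: [0.675, 0.63, -0.302, 0.237]
ft_force: [-0.1, -0.1, -0.4]
width: 0.0153
grip_force: 44.9
17.3167 tcp [ 0.654 -0.076  0.124] j [-0.008  0.726 -0.43   1.386  0.922  1.627 -0.691]
[[ 0.025  0.707 -0.707]
 [ 0.994 -0.095 -0.059]
 [-0.109 -0.701 -0.705]] rows=tool axes in world
rod dir [-0.095 -0.996  0.001] yaw -95.43516113144302 elev 0.05849119013386198 tip [ 0.641 -0.22   0.131]
[ 0.6542 -0.0756  0.1238] [-0.0084  0.726  -0.43    1.3857  0.9218  1.627  -0.6908]
[[ 0.0252  0.9937 -0.1088]
 [ 0.7072 -0.0946 -0.7007]
 [-0.7066 -0.0593 -0.7051]]
collar [ 0.6504 -0.12    0.1309] [301.8384 200.0058] [294.8048 174.7176]
tip [ 0.6409 -0.2199  0.131 ] [326.0189 216.4778] [328.9684 178.6805]
```

View pics/p10.png

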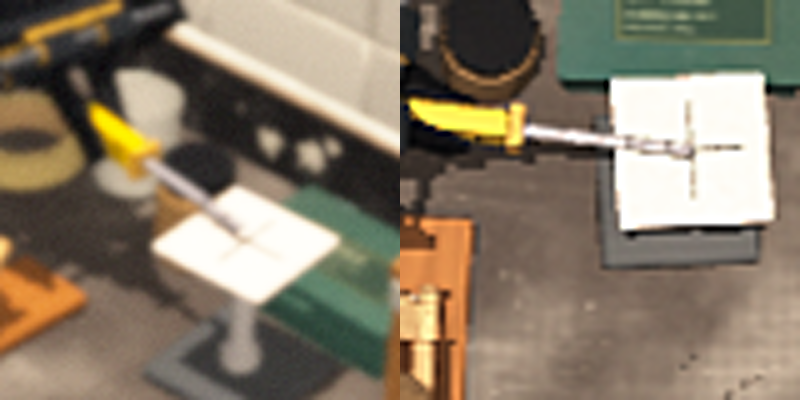

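The top view shows the tip on the cross centre (692,150). I'll check the tip's height numerically in the scene image, since I've already viewed more pictures than allowed.

```bash
python3 - <<'E'
from h import *
s,S,T=pickle.load(open('p10.pkl','rb'));s6,S6,_=pickle.load(open('p5.pkl','rb'))
g=S['color'].astype(int).sum(2)//3;g6=S6['color'].astype(int).sum(2)//3
print(g[208:228,318:336]);print('empty plate diff');print((g-g6)[208:228,318:336])
E
```

```text
[[ 61 100 153 204 237 248 250 249 242 225 204 175 156 143 141 143 143 140]
 [130 174 225 245 250 252 252 252 250 248 242 228 204 178 156 141 142 141]
 [192 223 245 250 252 252 252 252 252 252 250 248 242 226 205 174 149 132]
 [213 234 245 250 252 252 252 253 252 252 252 252 250 248 243 227 201 168]
 [208 224 236 243 248 251 252 253 252 253 253 253 252 252 251 248 242 226]
 [185 195 210 217 235 246 250 252 253 253 253 253 253 253 252 252 251 248]
 [176 172 172 189 214 236 245 249 251 252 252 252 253 252 251 251 252 252]
 [196 164 159 168 195 217 233 242 248 251 252 252 251 248 246 247 251 252]
 [228 199 173 155 162 186 210 229 244 251 252 250 245 243 246 249 252 252]
 [247 240 221 188 159 160 196 230 245 249 249 246 244 246 249 252 252 253]
 [252 251 246 233 198 174 199 230 241 243 242 245 248 251 252 252 253 253]
 [252 252 251 248 237 214 202 206 213 222 238 248 251 252 252 252 252 253]
 [252 252 252 251 249 241 221 203 207 219 237 246 250 252 252 252 253 253]
 [252 252 252 252 249 243 233 236 240 241 240 241 246 249 251 252 252 252]
 [252 252 251 249 245 242 243 249 251 251 249 245 
[... 1218 characters left out ...]
  1   2   2   3   7  12]
 [  1   1   0  -1 -10 -28 -32 -22 -11  -2   5   3   2   3   5  12  22  35]
 [  1   1   1   0  -1  -4 -13 -20  -6   1   7   4   6  13  25  41  52  40]
 [  1   1   1   1   0   0  -3  -2   0   3  13  24  31  40  46  42  32  16]
 [  1   1   1   1   2   3   1   2   3   7  24  52  63  60  35  19  10   4]
 [  1   2   3   3   3   4   4   4   7  15  32  48  40  26  14   8   5   2]
 [  1   2   3   2   3   4   7  13  23  33  33  19  10   5   3   3   3   3]
 [  1   1   4   3   5  11  23  33  39  28  14   6   2   2   2   1   1   1]
 [  1   2   5   7  13  28  39  29  18   9   4   2   2   1   1   1   0   1]
 [  3   6  12  23  32  34  18  10   4   2   1   1   1   1   1   1   1   1]]
```

The shaft's image is parallel to the prediction and nothing is touching, so the gap is about 9 mm. Holding still, then handing in.

```bash
python3 -m crank '[{"claw":1,"dx":0,"dy":0,"dz":0,"ax":0,"ay":0,"az":0},{"claw":1,"dx":0,"dy":0,"dz":0,"ax":0,"ay":0,"az":0},{"claw":1,"dx":0,"dy":0,"dz":0,"ax":0,"ay":0,"az":0},{"claw":1,"dx":0,"dy":0,"dz":0,"ax":0,"ay":0,"az":0}]' && python3 -c "
from bench import r;print(r.close_job())"
```

```text
time: 17.75
ee_pos: [0.6542, -0.0757, 0.1239]
eef_rot: [0.676, 0.629, -0.302, 0.238]
ft_force: [1.1, 0.0, -1.0]
width: 0.0158
grip_force: 44.9
the job is handed in; nothing more can be done
None
```

The job is handed in at 17.8 s: the rod was seated in the tube at about 13 N, drawn out, and is held level and still with its tip an estimated 9 mm above the cross; two slips: I viewed 12 pictures against the limit of 10, and joint 7 briefly read 2.6018 rad against its 2.6 limit, which may count as a range fault.

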